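# Find and mark the balance point of a loaded tube

### The arm

A 6-joint arm with a two-finger parallel gripper is mounted at the origin on the work surface. World frame = base frame: x ahead of the robot, y to its left, z up, the work surface at z = 0. Lengths are in mm, angles in degrees, forces in N, time in s.
With the tool pointing down it reaches from about 300 to 850 mm from the base axis. Payload 4.2 kg.
Tool frame: the origin (TCP) lies at the very end of the fingers, on their centre line; the grasp point (between the pads) lies 19 mm behind it (env.grip_point_offset is the distance from the TCP to the grasp point, in mm); z points along the fingers, y is the line along which they close (so a half turn about z gives the same grasp; the last joint's range is limited). The gripper opens to 91 mm and grips with 3 to 60 N. Pads are 32 mm wide; open, the fingers measure 118 mm over their backs; the gripper's body (76 mm by 178 mm) begins 60 mm behind the grasp point.
Start: joints at [-74.771, 18.312, 89.639, -0, 72.044, -1.146], TCP at [162.11, -551.692, 213.976] pointing down, gripper open.
Joint ranges: [-177.97, 177.97], [-48.28, 115.42], [12.27, 149.76], [-77.06, 257.06], [2.81, 150.46], [-146.56, 146.56]. Speed limits (degrees/s): [147.25, 147.25, 180, 180, 180, 180].

### API

Orientations are given as [roll, pitch, yaw] about the fixed x, y, z axes, in that order (R = Rz(yaw) Ry(pitch) Rx(roll)).
In Python, from workcell import env gives the robot as it stands. The module is installed in compiled form; this text tells all that it offers.
- The arm moves only by the tool arm_command, never from a script. Its argument "rows" is a list of rows, each an object with "delta_pos": the shift along the tool's x, y, z in mm, a list of three; "roll": the turn about the tool's z in units of 5 degrees (1.0 is 5 degrees); "jaw": the opening in per cent of the stroke, from 0 (shut) to 100 (fully open). A call has 1 to 20 rows; each row is the pose to reach, as a shift and turn from the pose commanded when the call began, along the tool's axes at that moment; what a row does not reach only later rows make up. A row lasts 1/12 s, in which the tool goes at most 41.7 mm and 7.16 degrees, less where a joint would pass 70% of its speed; a pose out of reach is approached as far as the arm can. A call with a gripper value outside its range is refused whole. The fingers move at their own pace and stop on an object; "squeeze" is the grip in N (left out, the last holds). Time passes only in rows, so rows that repeat a pose let the fingers close. It gives the time, the measured TCP pose, the force, the opening and the grip force at its end, in the units of the state.
- env.state(): the state, without advancing time (a new reading comes with each control period).
- env.grab_frame(name): name is "side" or "top"; returns a dict with "img" (420x560x3 uint8, blue, green, red), "z_map" (420x560 float32, mm along the optical axis (not along the pixel's ray), 0 where there is no reading), "fov_y" (degrees; the focal length in pixels is half the picture's height over the tangent of half this angle, whatever the lens; pixels are square), "cx", "cy" (the principal point, pixels), "dist" ([k1, k2, p1, p2, k3] as OpenCV has them; the pictures are not rectified), "R" (3x3) and "t" (3): a world point X has camera coordinates R X + t. Camera axes: x right, y down, z forward; pixel columns grow to the right and rows downward; lengths in mm; the calibration is good to about 2 mm. A picture is of the moment at which its call begins.
- env.job_done(): hands the job in; it is judged then, once.
The state is a dict: "time_s": time; "qpos": joint angles; "qvel": joint speeds; "effort": joint torques, N m; "ee_pos": TCP position; "ee_rot": TCP orientation; "force": force on the tool from outside, world axes, zero at the start; "torque": the same for the moment, N m; "gripper_width": finger opening in mm; "gripper_force": force on a finger pad.
Only numpy, scipy, OpenCV 4.12 (cv2) and the standard library are available. Lean on these libraries where they do the work, as an engineer would, in place of code of your own. Each camera call takes 0.05 s, during which the arm holds its last target. There are 200 camera calls.

### The job

This square tube has a steel slug hidden somewhere inside and must later be hung at its balance point. Without lifting it off the jig or pressing hard, slide the tube lengthwise across the steel edge, blue end first, until it only just tips by itself onto the red bumper and stays there; then mark the spot by seating the orange clip fully down over the tube, straight above the steel edge. Leave the tube just tipped with the clip on it, and leave the grey clip, jar, tin, tape and wooden offcut where they are.

Things in the scene. Friction and masses are not known exactly. Their poses are not given: they have to be found in the camera images.
- jig: Balancing jig fixed to the bench: plywood base (x -230 to 170 mm, 110 wide, 18 thick); wooden bed x -200 to -90, 90 wide, top 60 above the bench; steel edge across x = 0 (rib 12 thick, 90 wide, rounded top radius 3, also at 60). Origin on the bench under the middle of the edge; x along the jig from bed to bumper (roughly world -y, the robot's right), y along the edge, z up.
- edge (a point): The middle of the top of the steel edge (the fulcrum), 60 mm above the bench, where the tube's underside bears. Axes as the jig's.
- bumper: Rubber post with a red dome, diameter 24 mm, on the jig at its x = +130; its top is 52 mm above the bench, 8 lower than the edge. A tipped tube comes down on it, tilted about 0.06 rad. Origin at its foot, 18 mm above the bench.
- tube: Square tube 400 x 30 x 30 mm, blue nose (+x), black tail. Origin mid-length on the underside, z up. Starts level on bed and edge, its middle 100-130 mm bedward of the edge. Mass 0.46-0.6 kg; hidden balance point within 45 mm of the middle, either side. Held or pushed, it is not free to tip. Just tipped, the bumper bears almost nothing; 0.45 N (the limit) is about 10 mm too far.
- clip: Orange plastic marking clip, 50 g, a saddle standing on its two cheeks, 68 mm tall: 24 long in x (to lie along the tube), 45 wide in y; slot between the cheeks 35 wide, 18 deep; roof 5 thick; on its middle a square grip post 16 x 16, 45 tall. Origin at the centre of its foot plane, z up. Its x starts roughly along the jig's.
- clip_seat (a point): Middle of the underside of the orange clip's roof, 18 mm above the clip's origin: the point that must come to rest on the tube's top face (30 mm above its underside), straight above the edge.
- grey_clip: a bystander: a clip of the same shape in grey plastic, lying near the orange one; leave it alone
- jar: a bystander: glass screw jar with steel lid, diameter 48, 60 tall
- tin: a bystander: yellow tin, diameter 74, 100 tall
- offcut: a bystander: wooden offcut 70 x 100 x 40
- tape: a bystander: roll of green tape, outer diameter 90, 24 tall
Things that resemble listed ones, but are neither listed nor needed, are in the scene too. Several things have the shape of the clip; the one meant has the colours described above.

How it is judged (in metres and radians):
On the way, in this order (a step that is already met when the one before it is completed fails the run):
1. let go of the tube, it rests only just tipped: nose down on the red bumper with under 0.45 N (angle between tube's own x axis and vertical above 1.6058 rad and contact force between tube and bumper between 0.005 and 0.45 N and linear speed of tube below 0.01 m/s and contact force between each of the fingers, the arm and tube below 0.02 N), for 0.3 s.
2. the orange clip is seated on the just-tipped tube above the edge (angle between tube's own x axis and vertical above 1.6058 rad and contact force between tube and bumper between 0.005 and 0.45 N and linear speed of each of tube, clip below 0.01 m/s and z of clip_seat in the frame of tube between 0.026 and 0.0335 m and y of clip_seat in the frame of tube between -0.006 and 0.006 m and x of clip_seat in the frame of jig between -0.007 and 0.007 m and angle between the x axis of clip and the x axis of tube, either way round below 0.2 rad), for 0.2 s.
At the end, for the whole second after the job is handed in: Tube at rest over the edge, tipped nose down (2 degrees or more) onto the bumper, bearing on it with under 0.45 N; clip fully down on the tube's top (4 mm), along it (0.2 rad), centred across (6 mm), its middle within 7 mm of straight above the edge; all released (all of step 2 and contact force between each of the fingers, the arm and tube below 0.02 N and contact force between the fingers and clip below 0.02 N); the robot touches nothing.
It fails at once if the tube was pressed hard against the jig (over 25 N between tube and jig) (contact force between tube and jig above 25 N).
It fails at once if the clip was pressed hard onto the tube (over 20 N) (contact force between clip and tube above 20 N).
It fails at once if the tube was lifted off the jig (its middle 40 mm above where it lay) (height (world z) of tube above 0.1 m).
It fails at once if the tube fell off the jig (height (world z) of tube below 0.04 m).
It fails at once if a bystander was moved more than 20 mm (distance of any of grey_clip, jar, tin, offcut, tape from where it was at the start of the episode above 0.02 m).
It also fails if it takes over 72 s, if anything falls off the work surface, if the arm or the gripper's body presses on something with over 40 N, if the wrist force passes 120 N, or if a joint passes its speed limit or range.

## Working session

There is one attempt and no reset: what is moved stays moved. The work goes in short steps, Python scripts to look and compute and a tool call to move; the robot and the scene stay as the last step left them, time stands still between calls to the robot, and variables do not carry over. Pictures are saved under pics/ and viewed, at most 10 in all, crops included, and the job is handed in when it is done.

Besides the shell and the picture viewer there is one more tool, called after "Call:" by a JSON object that holds its "method" and its "body". arm_command: Moves the arm, as the interface text tells. Its arguments: {"type":"object","properties":{"rows":{"type":"array"},"squeeze":{"type":"number"}},"required":["rows"]}

```bash
mkdir -p pics
cat > h.py <<'E'
import numpy as np, cv2
from workcell import env
def grab(n): return env.grab_frame(n)
def K(f):
    F=210/np.tan(np.radians(f["fov_y"])/2); return np.array([[F,0,f["cx"]],[0,F,f["cy"]],[0,0,1.]])
def cloud(f):
    h,w=f["z_map"].shape; u,v=np.meshgrid(np.arange(w),np.arange(h))
    p=cv2.undistortPoints(np.stack([u,v],-1).reshape(-1,1,2).astype(np.float64),K(f),np.array(f["dist"],float)).reshape(h,w,2)
    z=f["z_map"][...,None]; X=np.concatenate([p*z,z],-1)
    W=(X-np.array(f["t"]))@np.array(f["R"]); W[f["z_map"]==0]=np.nan; return W
def ray(f,uv,z):
    p=cv2.undistortPoints(np.array(uv,float).reshape(-1,1,2),K(f),np.array(f["dist"],float)).reshape(-1,2)
    d=np.c_[p,np.ones(len(p))]@np.array(f["R"]); c=-np.array(f["R"]).T@np.array(f["t"])
    return c+d*((z-c[2])/d[:,2])[:,None]
E
python3 - <<'E'
from h import *
s=env.state(); print(s["time_s"],s["ee_pos"],s["ee_rot"],s["force"],env.grip_point_offset)
for n in("top","side"):
    f=grab(n); cv2.imwrite(f"pics/{n}0.png",f["img"]); print(n,f["R"],f["t"],f["fov_y"]); np.save(n+"0.npy",f,allow_pickle=True)
E
```

```text
0.0 [ 161.96134644 -551.20583519  213.12580044] [-1.79901097e+02 -1.15781755e-03  1.63724723e+01] [ 0.42634507  0.26163634 -0.34333056] 18.8
top [[ 0.00526334 -0.99993843  0.00976917]
 [-0.99764384 -0.00591902 -0.06835007]
 [ 0.06840369 -0.0093864  -0.99761357]] [ -21.42951412  493.76180969 1266.8858201 ] 47.20318518077823
side [[ 0.90116367 -0.43319584  0.01566551]
 [-0.2534973  -0.55596897 -0.79160446]
 [ 0.3516293   0.70939401 -0.61083301]] [-476.30141112  180.23956989  733.22162791] 57.50000369716934
```

View pics/top0.png

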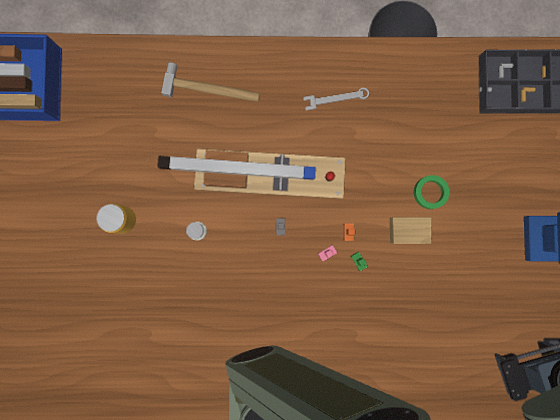

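View pics/side0.png

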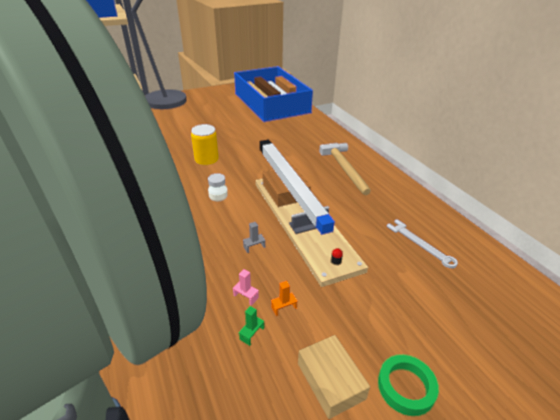

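Clip-shaped candidates in the top view are orange (349,231), grey (280,226), pink (328,253) and green (359,261). The task calls for the orange one at (349,231). The tube runs from its black tail (163,162) to its blue nose (309,173), and the bumper is at (330,176).

Run:
```python
from h import *
f=np.load("top0.npy",allow_pickle=True).item(); W=cloud(f)
hsv=cv2.cvtColor(f["img"],cv2.COLOR_BGR2HSV); H,S,V=cv2.split(hsv); uu,vv=np.meshgrid(np.arange(560),np.arange(420))
def box(u0,v0,u1,v1): return (uu>=u0)&(uu<=u1)&(vv>=v0)&(vv<=v1)
def axis(m,name):
    P=W[m]; P=P[np.isfinite(P).all(1)]; xy=P[:,:2].astype(np.float32); r=cv2.minAreaRect(xy); c=P[:,:2].mean(0)
    w,v=np.linalg.eigh(np.cov((xy-c).T)); d=v[:,1]; d=d*-np.sign(d[1]); print(name,len(P),"rect",np.round(r,1) if 0 else r,"mean",P.mean(0).round(1),"dir deg",np.degrees(np.arctan2(d[1],d[0])).round(2),"zmed",np.median(P[:,2]).round(1))
Z=W[...,2]
axis(box(150,145,325,190)&(Z>80)&(Z<100),"tube")
axis(box(300,160,318,182)&(Z>80)&(H>105)&(H<130)&(S>120),"nose")
axis(box(150,150,172,172)&(Z>80),"tailblk")
axis(box(190,145,350,202)&(Z>10)&(Z<26),"base")
axis(box(270,150,292,195)&(Z>40)&(Z<66),"rib")
axis(box(195,145,250,190)&(Z>50)&(Z<66),"bed")
axis(box(320,165,340,187)&((H<8)|(H>172))&(S>150),"bumper")
o=box(335,218,362,245)&(H>4)&(H<16)&(S>180)
axis(o,"orange"); axis(o&(Z>15)&(Z<32),"orange roof"); axis(o&(Z>58),"orange post")
g=np.load("side0.npy",allow_pickle=True).item()
im=cv2.resize(f["img"][195:280,260:400],None,fx=4,fy=4,interpolation=cv2.INTER_CUBIC); im2=cv2.resize(g["img"][215:345,220:320],None,fx=2.6,fy=2.6)
c=np.zeros((340,560+260,3),np.uint8); c[:340,:560]=im; c[:338,560:820]=im2; cv2.imwrite("pics/crop.png",cv2.resize(c,None,fx=.95,fy=.95))
```

```text
tube 1943 rect ((592.9281005859375, 82.88771057128906), (401.2089538574219, 33.474082946777344), 86.1671371459961) mean [591.9  84.2  89.6] dir deg -93.79 zmed 89.7
nose 130 rect ((579.7435302734375, -100.84825134277344), (28.30063247680664, 25.857322692871094), 0.538755476474762) mean [ 579.8 -100.9   89.8] dir deg -11.62 zmed 90.1
tailblk 202 rect ((605.0914916992188, 263.6644592285156), (38.991512298583984, 33.39235305786133), 87.06993865966797) mean [604.2 263.7  89.7] dir deg -98.09 zmed 89.7
base 3316 rect ((587.27734375, -0.5109405517578125), (402.95318603515625, 111.0417709350586), 86.82201385498047) mean [578.7 -48.2  18.2] dir deg -90.62 zmed 18.1
rib 112 rect ((585.3978881835938, -30.458602905273438), (87.68560791015625, 43.359188079833984), 18.582056045532227) mean [584.7 -31.9  57.8] dir deg -2.66 zmed 57.9
bed 920 rect ((593.3220825195312, 112.23960876464844), (116.6163101196289, 90.66268920898438), 86.91293334960938) mean [590.3 113.3  59.7] dir deg -129.36 zmed 59.7
bumper 59 rect ((578.304443359375, -159.19351196289062), (20.46322250366211, 20.434383392333984), 48.56723403930664) mean [ 577.9 -158.7   47.5] dir deg -16.37 zmed 48.6
orange 115 rect ((432.4587097167969, -210.30303955078125), (20.6192626953125, 40.14083480834961), 89.07667541503906) mean [ 432.2 -209.5   36.5] dir deg -179.38 zmed 25.7
orange roof 77 rect ((432.4742431640625, -209.96414184570312), (39.78837585449219, 20.79350471496582), 0.29942747950553894) mean [ 432.3 -209.9   23.9] dir deg -0.07 zmed 24.0
orange post 31 rect ((431.5740966796875, -210.52816772460938), (14.03460693359375, 12.920797348022461), 89.77455139160156) mean [ 431.4 -209.9   67.5] dir deg -43.68 zmed 67.9
```

View pics/crop.png

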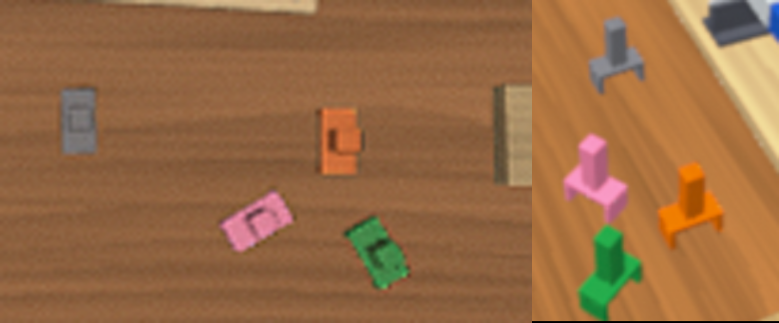

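The crop confirms the orange clip at (349,231) in the top view, standing upright with its long side along world x. The grey, pink and green clips are clear of it. Next I move above the tube's middle.

Call:
{"method": "arm_command", "body": {"rows": [{"delta_pos": [592,-487,0],"roll": -14,"jaw": 55},{"delta_pos": [592,-487,0],"roll": -14,"jaw": 55},{"delta_pos": [592,-487,0],"roll": -14,"jaw": 55},{"delta_pos": [592,-487,0],"roll": -14,"jaw": 55},{"delta_pos": [592,-487,0],"roll": -14,"jaw": 55},{"delta_pos": [592,-487,0],"roll": -14,"jaw": 55},{"delta_pos": [592,-487,0],"roll": -14,"jaw": 55},{"delta_pos": [592,-487,0],"roll": -14,"jaw": 55},{"delta_pos": [592,-487,0],"roll": -14,"jaw": 55},{"delta_pos": [592,-487,0],"roll": -14,"jaw": 55},{"delta_pos": [592,-487,0],"roll": -14,"jaw": 55},{"delta_pos": [592,-487,0],"roll": -14,"jaw": 55},{"delta_pos": [592,-487,0],"roll": -14,"jaw": 55},{"delta_pos": [592,-487,0],"roll": -14,"jaw": 55},{"delta_pos": [592,-487,0],"roll": -14,"jaw": 55},{"delta_pos": [592,-487,0],"roll": -14,"jaw": 55},{"delta_pos": [592,-487,0],"roll": -14,"jaw": 55},{"delta_pos": [592,-487,0],"roll": -14,"jaw": 55},{"delta_pos": [592,-487,0],"roll": -14,"jaw": 55},{"delta_pos": [592,-487,0],"roll": -14,"jaw": 55}]}}

```text
time_s: 1.77
ee_pos: [594.4, 86.0, 212.7]
ee_rot: [-180.0, -0.1, 86.6]
force: [-0.6, 0.2, -0.4]
gripper_width: 50.0
gripper_force: 0.0
```

Call:
{"method": "arm_command", "body": {"rows": [{"delta_pos": [0,-1,40],"roll": 0,"jaw": 55},{"delta_pos": [0,-1,80],"roll": 0,"jaw": 55},{"delta_pos": [0,-1,115],"roll": 0,"jaw": 55},{"delta_pos": [0,-1,135],"roll": 0,"jaw": 55},{"delta_pos": [0,-1,143],"roll": 0,"jaw": 55},{"delta_pos": [0,-1,143],"roll": 0,"jaw": 55},{"delta_pos": [0,-1,143],"roll": 0,"jaw": 42},{"delta_pos": [0,-1,143],"roll": 0,"jaw": 28},{"delta_pos": [0,-1,143],"roll": 0,"jaw": 28},{"delta_pos": [0,-1,143],"roll": 0,"jaw": 28},{"delta_pos": [0,-1,143],"roll": 0,"jaw": 28}], "squeeze": 6}}

```text
time_s: 2.68
ee_pos: [593.5, 82.6, 72.9]
ee_rot: [179.7, -0.0, 86.4]
force: [0.8, 0.1, 6.3]
gripper_width: 29.9
gripper_force: 6.0
```

Call:
{"method": "arm_command", "body": {"rows": [{"delta_pos": [0,0,-2],"roll": 0,"jaw": 28},{"delta_pos": [-6,0,-2],"roll": 0,"jaw": 28},{"delta_pos": [-17,0,-2],"roll": 0,"jaw": 28},{"delta_pos": [-28,0,-2],"roll": 0,"jaw": 28},{"delta_pos": [-39,0,-2],"roll": 0,"jaw": 28},{"delta_pos": [-50,0,-2],"roll": 0,"jaw": 28},{"delta_pos": [-59,0,-2],"roll": 0,"jaw": 28},{"delta_pos": [-64,0,-2],"roll": 0,"jaw": 28},{"delta_pos": [-64,0,-2],"roll": 0,"jaw": 28},{"delta_pos": [-64,0,-2],"roll": 0,"jaw": 28},{"delta_pos": [-64,0,-2],"roll": 0,"jaw": 45},{"delta_pos": [-64,0,-2],"roll": 0,"jaw": 45},{"delta_pos": [-64,0,-2],"roll": 0,"jaw": 45},{"delta_pos": [-64,0,-2],"roll": 0,"jaw": 45}]}}

```text
time_s: 3.85
ee_pos: [587.7, 19.0, 72.8]
ee_rot: [-180.0, 0.0, 86.4]
force: [0.4, -0.8, -0.2]
gripper_width: 41.3
gripper_force: 0.0
```

```bash
cat > chk.py <<'E'
from h import *
f=grab("top"); W=cloud(f); H,S,V=cv2.split(cv2.cvtColor(f["img"],cv2.COLOR_BGR2HSV))
d=np.array([-.061,-.998]); e=np.array([585.4,-30.5]); Z=W[...,2]
r=W[...,:2]-e; jx=r@d; jy=r@np.array([.998,-.061])
m=(abs(jy)<12)&(Z>70)&(Z<125)&(jx>-340)&(jx<320)
a=jx[m]; z=Z[m]; ee=np.array(env.state()["ee_pos"]); g=(ee[:2]-e)@d
k=abs(a-g)>70
nose=np.percentile(a[(H[m]>105)&(H[m]<130)&(S[m]>120)],98)
print("t",env.state()["time_s"],"jx range",a[k].min().round(1),a[k].max().round(1),"blue98",nose.round(1))
p=np.polyfit(a[k],z[k],1); print("tilt rad",-p[0].round(4),"nose z",np.median(z[k&(a>a[k].max()-25)]).round(1),"tail z",np.median(z[k&(a<a[k].min()+25)]).round(1),"gripjx",g.round(1))
b=k; q=np.polyfit(a[b],jy[m][b],1); print("jy at edge",q[1].round(1),"yaw rel",q[0].round(4))
E
python3 chk.py
```

```text
t 3.9 jx range -248.3 152.5 blue98 149.6
tilt rad 0.0002 nose z 89.6 tail z 90.3 gripjx -49.5
jy at edge -0.1 yaw rel -0.0003
```

Call:
{"method": "arm_command", "body": {"rows": [{"delta_pos": [0,0,0],"roll": 0,"jaw": 28},{"delta_pos": [0,0,0],"roll": 0,"jaw": 28},{"delta_pos": [0,0,0],"roll": 0,"jaw": 28},{"delta_pos": [-4,0,0],"roll": 0,"jaw": 28},{"delta_pos": [-9,0,0],"roll": 0,"jaw": 28},{"delta_pos": [-12,0,0],"roll": 0,"jaw": 28},{"delta_pos": [-12,0,0],"roll": 0,"jaw": 28},{"delta_pos": [-12,0,0],"roll": 0,"jaw": 28},{"delta_pos": [-12,0,0],"roll": 0,"jaw": 45},{"delta_pos": [-12,0,0],"roll": 0,"jaw": 45},{"delta_pos": [-12,0,0],"roll": 0,"jaw": 45},{"delta_pos": [-12,0,0],"roll": 0,"jaw": 45},{"delta_pos": [-12,0,0],"roll": 0,"jaw": 45},{"delta_pos": [-12,0,0],"roll": 0,"jaw": 45}]}}

```text
time_s: 5.07
ee_pos: [586.9, 6.6, 72.8]
ee_rot: [-180.0, 0.0, 86.4]
force: [0.0, 1.0, -0.2]
gripper_width: 41.1
gripper_force: 0.0
```

```bash
python3 chk.py
```

```text
t 5.1167 jx range -234.5 166.3 blue98 163.6
tilt rad 0.0604 nose z 80.5 tail z 102.8 gripjx -37.1
jy at edge -0.2 yaw rel -0.0009
```

Tipped on the first 12 mm step, so the overshoot is 0–12 mm. I'll pull back 5 mm.

Call:
{"method": "arm_command", "body": {"rows": [{"delta_pos": [0,0,0],"roll": 0,"jaw": 28},{"delta_pos": [0,0,0],"roll": 0,"jaw": 28},{"delta_pos": [0,0,0],"roll": 0,"jaw": 28},{"delta_pos": [2,0,0],"roll": 0,"jaw": 28},{"delta_pos": [4,0,0],"roll": 0,"jaw": 28},{"delta_pos": [5,0,0],"roll": 0,"jaw": 28},{"delta_pos": [5,0,0],"roll": 0,"jaw": 28},{"delta_pos": [5,0,0],"roll": 0,"jaw": 28},{"delta_pos": [5,0,0],"roll": 0,"jaw": 45},{"delta_pos": [5,0,0],"roll": 0,"jaw": 45},{"delta_pos": [5,0,0],"roll": 0,"jaw": 45},{"delta_pos": [5,0,0],"roll": 0,"jaw": 45},{"delta_pos": [5,0,0],"roll": 0,"jaw": 45},{"delta_pos": [5,0,0],"roll": 0,"jaw": 45}]}}

```text
time_s: 6.28
ee_pos: [587.3, 11.9, 73.0]
ee_rot: [180.0, -0.0, 86.4]
force: [-0.3, 0.3, 0.0]
gripper_width: 41.3
gripper_force: 0.0
```

```bash
python3 chk.py
```

```text
t 6.3333 jx range -238.0 161.4 blue98 158.9
tilt rad 0.0598 nose z 80.7 tail z 103.1 gripjx -42.3
jy at edge -0.3 yaw rel -0.0002
```

Call:
{"method": "arm_command", "body": {"rows": [{"delta_pos": [0,0,0],"roll": 0,"jaw": 28},{"delta_pos": [0,0,0],"roll": 0,"jaw": 28},{"delta_pos": [0,0,0],"roll": 0,"jaw": 28},{"delta_pos": [-1,0,0],"roll": 0,"jaw": 28},{"delta_pos": [-2,0,0],"roll": 0,"jaw": 28},{"delta_pos": [-2,0,0],"roll": 0,"jaw": 28},{"delta_pos": [-2,0,0],"roll": 0,"jaw": 28},{"delta_pos": [-2,0,0],"roll": 0,"jaw": 45},{"delta_pos": [-2,0,0],"roll": 0,"jaw": 45},{"delta_pos": [-2,0,0],"roll": 0,"jaw": 45},{"delta_pos": [-2,0,0],"roll": 0,"jaw": 45},{"delta_pos": [-2,0,0],"roll": 0,"jaw": 45},{"delta_pos": [-2,0,0],"roll": 0,"jaw": 45},{"delta_pos": [-2,0,0],"roll": 0,"jaw": 45},{"delta_pos": [-2,0,0],"roll": 0,"jaw": 45},{"delta_pos": [-2,0,-20],"roll": 0,"jaw": 45},{"delta_pos": [-2,0,-60],"roll": 0,"jaw": 45},{"delta_pos": [-2,0,-100],"roll": 0,"jaw": 45},{"delta_pos": [-2,0,-120],"roll": 0,"jaw": 50},{"delta_pos": [-2,0,-120],"roll": 0,"jaw": 50}]}}

```text
time_s: 8.0
ee_pos: [590.3, 9.6, 198.8]
ee_rot: [179.3, -0.0, 86.4]
force: [1.0, -0.5, -0.4]
gripper_width: 45.6
gripper_force: 0.0
```

```bash
python3 chk.py
```

```text
t 8.05 jx range -236.9 164.2 blue98 161.1
tilt rad 0.0598 nose z 80.4 tail z 103.0 gripjx -40.3
jy at edge -0.1 yaw rel -0.0002
```

Call:
{"method": "arm_command", "body": {"rows": [{"delta_pos": [-229,-141,0],"roll": -0.7,"jaw": 45},{"delta_pos": [-229,-141,0],"roll": -0.7,"jaw": 45},{"delta_pos": [-229,-141,0],"roll": -0.7,"jaw": 45},{"delta_pos": [-229,-141,0],"roll": -0.7,"jaw": 45},{"delta_pos": [-229,-141,0],"roll": -0.7,"jaw": 45},{"delta_pos": [-229,-141,0],"roll": -0.7,"jaw": 45},{"delta_pos": [-229,-141,0],"roll": -0.7,"jaw": 45},{"delta_pos": [-229,-141,0],"roll": -0.7,"jaw": 45},{"delta_pos": [-229,-141,0],"roll": -0.7,"jaw": 45},{"delta_pos": [-229,-141,60],"roll": -0.7,"jaw": 45},{"delta_pos": [-229,-141,90],"roll": -0.7,"jaw": 45},{"delta_pos": [-229,-141,90],"roll": -0.7,"jaw": 45},{"delta_pos": [-229,-141,90],"roll": -0.7,"jaw": 45},{"delta_pos": [-229,-141,90],"roll": -0.7,"jaw": 45},{"delta_pos": [-229,-141,90],"roll": -0.7,"jaw": 45}]}}

```text
time_s: 9.3
ee_pos: [433.9, -210.2, 104.7]
ee_rot: [179.8, 0.1, 89.9]
force: [0.4, -0.3, 0.3]
gripper_width: 41.2
gripper_force: 0.0
```

Call:
{"method": "arm_command", "body": {"rows": [{"delta_pos": [0,-1.5,35],"roll": 0,"jaw": 45},{"delta_pos": [0,-1.5,60],"roll": 0,"jaw": 45},{"delta_pos": [0,-1.5,72],"roll": 0,"jaw": 45},{"delta_pos": [0,-1.5,73],"roll": 0,"jaw": 45},{"delta_pos": [0,-1.5,73],"roll": 0,"jaw": 45},{"delta_pos": [0,-1.5,73],"roll": 0,"jaw": 45},{"delta_pos": [0,-1.5,73],"roll": 0,"jaw": 30},{"delta_pos": [0,-1.5,73],"roll": 0,"jaw": 20},{"delta_pos": [0,-1.5,73],"roll": 0,"jaw": 12},{"delta_pos": [0,-1.5,73],"roll": 0,"jaw": 12},{"delta_pos": [0,-1.5,73],"roll": 0,"jaw": 12},{"delta_pos": [0,-1.5,73],"roll": 0,"jaw": 12},{"delta_pos": [0,-1.5,73],"roll": 0,"jaw": 12}], "squeeze": 15}}

```text
time_s: 10.38
ee_pos: [430.9, -210.2, 30.5]
ee_rot: [179.9, 0.0, 89.9]
force: [0.5, 1.0, 5.4]
gripper_width: 15.9
gripper_force: 15.0
```

Call:
{"method": "arm_command", "body": {"rows": [{"delta_pos": [0,0,-10],"roll": 0,"jaw": 12},{"delta_pos": [0,0,-40],"roll": 0,"jaw": 12},{"delta_pos": [0,0,-80],"roll": 0,"jaw": 12},{"delta_pos": [0,0,-120],"roll": 0,"jaw": 12},{"delta_pos": [0,0,-150],"roll": 0,"jaw": 12},{"delta_pos": [20,20,-150],"roll": 0.7,"jaw": 12},{"delta_pos": [45,40,-150],"roll": 0.7,"jaw": 12},{"delta_pos": [70,62,-150],"roll": 0.7,"jaw": 12},{"delta_pos": [95,84,-150],"roll": 0.7,"jaw": 12},{"delta_pos": [120,106,-150],"roll": 0.7,"jaw": 12},{"delta_pos": [145,128,-150],"roll": 0.7,"jaw": 12},{"delta_pos": [168,146,-150],"roll": 0.7,"jaw": 12},{"delta_pos": [180,154,-150],"roll": 0.7,"jaw": 12},{"delta_pos": [180,154,-150],"roll": 0.7,"jaw": 12},{"delta_pos": [180,154,-150],"roll": 0.7,"jaw": 12},{"delta_pos": [180,154,-150],"roll": 0.7,"jaw": 12},{"delta_pos": [180,154,-150],"roll": 0.7,"jaw": 12}]}}

```text
time_s: 11.8
ee_pos: [583.9, -31.5, 179.9]
ee_rot: [-180.0, 0.0, 86.3]
force: [0.2, 0.5, -0.2]
gripper_width: 15.8
gripper_force: 15.0
```

```bash
cat > chk2.py <<'E'
from h import *
s=env.state(); print(s["ee_pos"],s["ee_rot"],s["time_s"])
for n in("top","side"):
    f=grab(n); W=cloud(f); H,S,V=cv2.split(cv2.cvtColor(f["img"],cv2.COLOR_BGR2HSV)); cv2.imwrite(f"pics/{n}_{s['time_s']:.0f}.png",f["img"])
    m=(H>4)&(H<16)&(S>170)&(V>60)&(abs(W[...,1]+30)<60)&(abs(W[...,0]-585)<60)&(W[...,2]>60)
    P=W[m]; print(n,len(P))
    if len(P)>5: print(P.min(0).round(1),P.max(0).round(1),P.mean(0).round(1)); print(cv2.minAreaRect(P[:,:2].astype(np.float32)))
    v,u=np.where(m); 
    if len(u): print("px",u.min(),u.max(),v.min(),v.max())
E
python3 chk2.py; python3 chk.py; ls pics
```

```text
[583.88679673 -31.48036283 179.88984533] [-1.79951552e+02  3.26873653e-02  8.62991271e+01] 11.8
top 0
side 289
[558.7 -46.7 149.6] [603.8 -17.3 228.1] [580.2 -36.9 178.6]
((581.374755859375, -32.00514221191406), (29.16286277770996, 45.113956451416016), 89.22339630126953)
px 300 323 148 182
t 11.95 jx range -236.7 164.2 blue98 161.0
tilt rad 0.058 nose z 81.2 tail z 103.2 gripjx 0.8
jy at edge -0.2 yaw rel -0.0007
crop.png
side0.png
side_12.png
top0.png
top_12.png
```

```bash
python3 -c "
import cv2;a=cv2.imread('pics/side_12.png')[100:280,220:400];cv2.imwrite('pics/sc12.png',cv2.resize(a,None,fx=3.2,fy=3.2,interpolation=2))"
```

```text
(no output)
```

View pics/sc12.png

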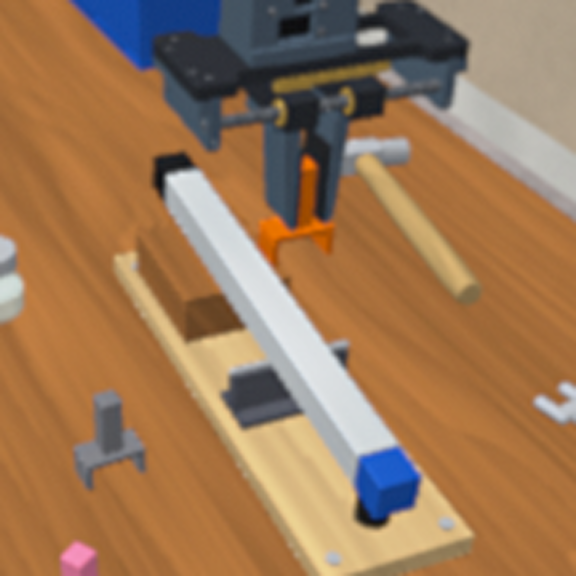

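The crop shows the clip held upright and level at (297,235), with the tube's nose resting on the bumper. Now I lower the clip.

Call:
{"method": "arm_command", "body": {"rows": [{"delta_pos": [0.5,0.7,15],"roll": 0,"jaw": 12},{"delta_pos": [0.5,0.7,35],"roll": 0,"jaw": 12},{"delta_pos": [0.5,0.7,48],"roll": 0,"jaw": 12},{"delta_pos": [0.5,0.7,54],"roll": 0,"jaw": 12},{"delta_pos": [0.5,0.7,54],"roll": 0,"jaw": 12},{"delta_pos": [0.5,0.7,54],"roll": 0,"jaw": 12},{"delta_pos": [0.5,0.7,54],"roll": 0,"jaw": 12},{"delta_pos": [0.5,0.7,54],"roll": 0,"jaw": 12},{"delta_pos": [0.5,0.7,54],"roll": 0,"jaw": 12}]}}

```text
time_s: 12.7
ee_pos: [586.1, -29.9, 126.8]
ee_rot: [179.9, 0.0, 86.4]
force: [-0.8, 0.4, -0.3]
gripper_width: 15.6
gripper_force: 15.0
```

```bash
python3 chk2.py
python3 - <<'E'
from h import *
import glob
f=grab("side"); a=f["img"][120:240,250:370]; cv2.imwrite('pics/sc13.png',cv2.resize(a,None,fx=5,fy=5,interpolation=2))
E
```

```text
[586.14093262 -29.88264471 126.84048815] [1.79900593e+02 7.39218586e-03 8.63794076e+01] 12.7
top 0
side 231
[560.6 -48.2  96.2] [606.5 -17.7 165.8] [583.6 -35.5 127.5]
((583.8217163085938, -32.527565002441406), (30.389101028442383, 46.02967071533203), 87.78164672851562)
px 301 322 170 201
```

View pics/sc13.png

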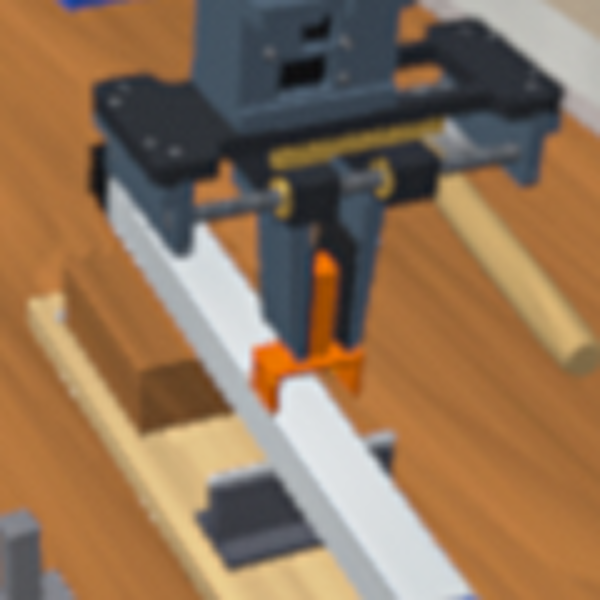

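```bash
cat > chk3.py <<'E'
from h import *
f=grab("side"); W=cloud(f); H,S,V=cv2.split(cv2.cvtColor(f["img"],cv2.COLOR_BGR2HSV))
e=np.array([585.4,-30.5]); r=W[...,:2]-e; jx=r@np.array([-.061,-.998]); jy=r@np.array([.998,-.061]); Z=W[...,2]
top=90-.06*jx
for lo,hi in((25,60),(60,100),(-100,-60)):
    m=(jx>lo)&(jx<hi)&(abs(Z-top)<4)&(abs(jy)<25)&(S<60); a=jy[m]; print("tube jy",lo,hi,m.sum(),np.percentile(a,[2,98]).round(1),"z-",np.median(Z[m]-top[m]).round(1))
o=(H>4)&(H<16)&(S>170)&(V>60)&(abs(jx)<40)&(abs(jy)<40)&(Z>60)
zt=Z[o].max()
a=jy[o];print("clip jy",np.percentile(a,[1,99]).round(1),"jx",np.percentile(jx[o],[1,99]).round(1),"z",Z[o].min().round(1),zt.round(1))
p=o&(jx>8); print("front face jx med",np.median(jx[o]).round(1))
s=env.state(); print(s["time_s"],s["ee_pos"],s["force"])
E
python3 chk3.py
```

```text
tube jy 25 60 150 [-17.7  11.3] z- -0.9
tube jy 60 100 190 [-17.8  10.6] z- -0.9
tube jy -100 -60 120 [-17.6  10.1] z- -0.6
clip jy [-24.4  20.8] jx [-8.6 16. ] z 96.4 164.0
front face jx med 6.5
12.9 [585.74427824 -29.83919313 126.23160505] [ 0.12532599 -0.06543888 -0.24564973]
```

Call:
{"method": "arm_command", "body": {"rows": [{"delta_pos": [0,-1.2,0],"roll": 0,"jaw": 12},{"delta_pos": [0,-1.2,0],"roll": 0,"jaw": 12},{"delta_pos": [0,-1.2,0],"roll": 0,"jaw": 12},{"delta_pos": [0,-1.2,3],"roll": 0,"jaw": 12},{"delta_pos": [0,-1.2,6],"roll": 0,"jaw": 12},{"delta_pos": [0,-1.2,9],"roll": 0,"jaw": 12},{"delta_pos": [0,-1.2,12],"roll": 0,"jaw": 12},{"delta_pos": [0,-1.2,12],"roll": 0,"jaw": 12},{"delta_pos": [0,-1.2,12],"roll": 0,"jaw": 12}]}}

```text
time_s: 13.65
ee_pos: [584.2, -29.8, 113.5]
ee_rot: [-180.0, 0.0, 86.4]
force: [0.1, -0.7, -1.2]
gripper_width: 16.0
gripper_force: 15.0
```

```bash
python3 chk3.py;python3 chk.py
```

```text
tube jy 25 60 145 [-17.4  11.5] z- -0.9
tube jy 60 100 187 [-17.7  10.6] z- -1.0
tube jy -100 -60 111 [-17.6   9.5] z- -0.5
clip jy [-26.3  18.3] jx [-9.5 17.3] z 86.9 153.0
front face jx med 6.3
13.7 [584.40904496 -29.7849833  113.80277582] [ 0.18694117 -0.78591562 -0.69761327]
t 13.75 jx range -237.4 164.5 blue98 161.2
tilt rad 0.0602 nose z 80.4 tail z 102.8 gripjx -0.7
jy at edge -0.1 yaw rel -0.0003
```

Call:
{"method": "arm_command", "body": {"rows": [{"delta_pos": [0,0.4,2],"roll": 0,"jaw": 12},{"delta_pos": [0,0.4,4],"roll": 0,"jaw": 12},{"delta_pos": [0,0.4,6],"roll": 0,"jaw": 12},{"delta_pos": [0,0.4,8],"roll": 0,"jaw": 12},{"delta_pos": [0,0.4,9.5],"roll": 0,"jaw": 12},{"delta_pos": [0,0.4,9.5],"roll": 0,"jaw": 12},{"delta_pos": [0,0.4,9.5],"roll": 0,"jaw": 12},{"delta_pos": [0,0.4,9.5],"roll": 0,"jaw": 12}]}}

```text
time_s: 14.42
ee_pos: [584.9, -29.8, 104.5]
ee_rot: [180.0, 0.0, 86.4]
force: [0.4, 0.4, -0.4]
gripper_width: 16.3
gripper_force: 15.0
```

```bash
python3 chk3.py;python3 chk.py
```

```text
tube jy 25 60 155 [-17.5  10.5] z- -0.8
tube jy 60 100 187 [-17.8  10.7] z- -0.9
tube jy -100 -60 112 [-17.4   9.1] z- -0.8
clip jy [-25.1  18.1] jx [-11.2  15.7] z 75.7 143.3
front face jx med 6.2
14.4667 [584.93345383 -29.79869674 104.55941979] [-0.21408975 -0.09266879 -0.8746041 ]
t 14.5167 jx range -236.3 164.3 blue98 161.0
tilt rad 0.0598 nose z 81.3 tail z 103.2 gripjx -0.7
jy at edge -0.1 yaw rel 0.0002
```

Call:
{"method": "arm_command", "body": {"rows": [{"delta_pos": [0,0,0.6],"roll": 0,"jaw": 12},{"delta_pos": [0,0,1.2],"roll": 0,"jaw": 12},{"delta_pos": [0,0,1.2],"roll": 0,"jaw": 12},{"delta_pos": [0,0,1.2],"roll": 0,"jaw": 22},{"delta_pos": [0,0,1.2],"roll": 0,"jaw": 30},{"delta_pos": [0,0,1.2],"roll": 0,"jaw": 35},{"delta_pos": [0,0,1.2],"roll": 0,"jaw": 35},{"delta_pos": [0,0,1.2],"roll": 0,"jaw": 35},{"delta_pos": [0,0,-10],"roll": 0,"jaw": 35},{"delta_pos": [0,0,-30],"roll": 0,"jaw": 35},{"delta_pos": [0,0,-60],"roll": 0,"jaw": 35},{"delta_pos": [0,0,-95],"roll": 0,"jaw": 35},{"delta_pos": [0,0,-120],"roll": 0,"jaw": 35},{"delta_pos": [30,0,-120],"roll": 0,"jaw": 35},{"delta_pos": [70,0,-120],"roll": 0,"jaw": 35},{"delta_pos": [110,0,-120],"roll": 0,"jaw": 35},{"delta_pos": [150,0,-120],"roll": 0,"jaw": 35},{"delta_pos": [150,0,-120],"roll": 0,"jaw": 35},{"delta_pos": [150,0,-120],"roll": 0,"jaw": 35},{"delta_pos": [150,0,-120],"roll": 0,"jaw": 35}]}}

```text
time_s: 16.18
ee_pos: [594.2, 119.6, 224.9]
ee_rot: [180.0, 0.0, 86.4]
force: [0.5, -0.4, -0.6]
gripper_width: 31.9
gripper_force: 0.0
```

```bash
python3 chk3.py;sed -i 's/jx<320)/jx<320)\&(abs(jx)>30)/' chk.py
python3 - <<'E'
from h import *
e=np.array([585.4,-30.5])
f=grab("top"); W=cloud(f); Z=W[...,2]; H,S,V=cv2.split(cv2.cvtColor(f["img"],cv2.COLOR_BGR2HSV)); r=W[...,:2]-e; jx=r@np.array([-.061,-.998]); jy=r@np.array([.998,-.061])
o=(H>4)&(H<16)&(S>170)&(abs(jx)<40)&(abs(jy)<40); 
for n,m in(("roof",o&(Z>85)&(Z<103)),("post",o&(Z>130))): print(n,m.sum(),cv2.minAreaRect(np.c_[jx[m],jy[m]].astype(np.float32)) if m.sum()>3 else "",np.median(Z[m]))
t=(abs(jy)<12)&(Z>70)&(Z<110)&(abs(jx)>30)&(jx>-240)&(jx<165)&(S<60); print("tilt",np.polyfit(jx[t],Z[t],1))
g=grab("side")["img"][100:280,220:400]; cv2.imwrite("pics/fin.png",cv2.resize(g,None,fx=3.2,fy=3.2,interpolation=2))
E
```

```text
tube jy 25 60 153 [-17.3  11. ] z- -0.9
tube jy 60 100 186 [-17.7  10.7] z- -1.1
tube jy -100 -60 127 [-17.7  11.2] z- -0.7
clip jy [-25.5  18.7] jx [-10.1  10.8] z 75.1 141.0
front face jx med 6.3
16.2333 [594.24849573 118.97104033 224.83002008] [ 1.20904336 -0.39479369 -0.22585203]
roof 94 ((0.26137542724609375, -2.5537052154541016), (44.39230728149414, 21.287458419799805), 89.9873046875) 95.30295998803435
post 41 ((2.225187301635742, -2.2947463989257812), (12.33958911895752, 16.796367645263672), 4.632119655609131) 140.379048975168
tilt [-5.94116926e-02  9.00226651e+01]
```

View pics/fin.png

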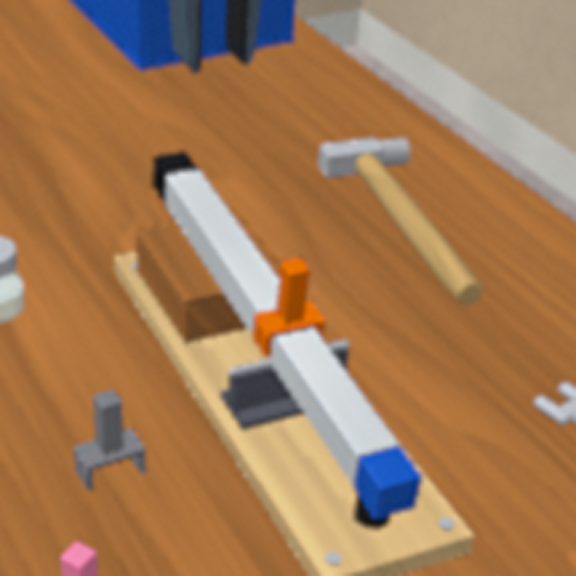

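The final crop shows the orange clip seated at (290,325) above the steel edge. The tube is still tipped on the bumper and the gripper is clear.

```bash
python3 -c "
from workcell import env; print(env.job_done())"
```

```text
the job is handed in; nothing more can be done
None
```

The job is handed in, and no verdict came back. The tube rests just tipped on the red bumper (tilt about 0.059 rad), with the orange clip seated within about 1 mm of straight above the edge and the gripper clear. The bumper force couldn't be measured; I estimate it at no more than about 0.36 N, under the 0.45 N limit.

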